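# Swing the drilling-jig plate home and pin it

## Robot

A 7-joint arm with a two-finger parallel gripper is mounted at the origin on a cart in front of the work surface, level with it; the furniture and walls round the work are solid. World frame = base frame: x ahead of the robot, y to its left, z up, the work surface at z = 0. Lengths are in m, angles in rad, forces in N, time in s.
With the tool pointing down it reaches from about 0.375 to 0.925 m from the base axis. Payload 3.1 kg.
Tool frame: the origin (TCP) lies midway between the tips of the shut fingers; the grasp point (between the pads) lies 19 mm behind it (arm.grip_depth is the distance from the TCP to the grasp point, in m); z points along the fingers, y is the line along which they close (so a half turn about z gives the same grasp; the last joint's range is limited). The gripper opens to 85 mm and grips with 20 to 120 N. Pads are 22 mm wide; open, the fingers measure 114 mm over their backs; the gripper's body (76 mm by 85 mm) begins 54 mm behind the grasp point. The pads swing forward as they close: fully open they stand 13 mm farther back than shut.
Start: joints at [-1.335, 0.383, 0.044, 1.598, -0.018, 1.161, -0.05], TCP at [0.213, 0.614, 0.231] pointing down, gripper open.
Joint ranges: [-2.61, 2.61], [-0.41, 2.15], [-1.48, 1.57], [0, 2.5], [-1.57, 4.71], [0.05, 1.97], [-2.85, 2.85]. Speed limits (rad/s): [2.79, 2.79, 3.14, 3.14, 3.14, 3.14, 3.14].

## Interface

Orientations are given as [roll, pitch, yaw] about the fixed x, y, z axes, in that order (R = Rz(yaw) Ry(pitch) Rx(roll)).
In Python, from bench import arm, eyes, sign_off gives the robot as it stands. The module is installed in compiled form; this text tells all that it offers.
- The arm moves only by the shell command python3 -m handwheel 'ROWS' [FORCE]. ROWS is a JSON object of lists of equal length, an entry for each row: "gripper": the finger opening in mm, from 0 to 85.4; "dp": the shift along the tool's x, y, z in mm, a list of three; "rotation": the turn, a rotation vector about the tool's x, y, z in degrees, a list of three. In form: {"gripper": [gripper, ...], "dp": [[dx, dy, dz], ...], "rotation": [[ax, ay, az], ...]}. A call has 1 to 10 rows; each row is the pose to reach, as a shift and turn from the pose commanded when the call began, along the tool's axes at that moment; what a row does not reach only later rows make up. A row lasts 1/12 s, in which the tool goes at most 41.7 mm and 7.16 degrees, less where a joint would pass 70% of its speed; a pose out of reach is approached as far as the arm can. A call with a gripper value outside its range is refused whole. The fingers move at their own pace and stop on an object; FORCE is the grip in N (left out, the last holds). Time passes only in rows, so rows that repeat a pose let the fingers close. It gives the time, the measured TCP pose, the force, the opening and the grip force at its end, in the units of the state.
- arm.read_state(): the state, without advancing time (a new reading comes with each control period).
- eyes.get_image(name): name is "side" or "top" or "wrist"; returns a dict with "frame" (420x560x3 uint8, red, green, blue), "depth" (420x560 float32, m along the optical axis (not along the pixel's ray), 0 where there is no reading), "mtx" (3x3 intrinsics, pixels), "rvec" (rotation vector, rad) and "tvec" (3), from world to camera coordinates, as OpenCV has them; the wrist camera has in their place "tool_from_camera" (4x4, takes a point from camera to tool coordinates, whose origin is the TCP and whose axes are the flange's). Camera axes: x right, y down, z forward; pixel columns grow to the right and rows downward; lengths in m; the calibration is good to about 2 mm. A picture is of the moment at which its call begins: read the wrist's pose just before it.
- sign_off(): hands the job in; it is judged then, once.
The state is a dict: "time": time; "joint_pos": joint angles; "dq": joint speeds; "joint_torque": joint torques, N m; "tcp_pos": TCP position; "orientation": TCP orientation; "force": force on the tool from outside, world axes, zero at the start; "moment": the same for the moment, N m; "grip_width": finger opening in m; "grasp_force": force on a finger pad.
Only numpy, scipy, OpenCV 4.12 (cv2) and the standard library are available. Lean on these libraries where they do the work, as an engineer would, in place of code of your own. Each camera call takes 0.05 s, during which the arm holds its last target. There are 200 camera calls.

## Task

On the drilling jig, push the loose aluminium plate near its free corner so that it pivots about its post until its edge rests fully home against the brass stop; press gently, never with more than about 20 N. Then take the red-headed index pin out of its wooden rest and put it down through the plate's hole into the hole in the board beneath, upright and with its collar down on the plate, again without forcing, and let go. Keep the plate flat and leave the other things on the bench where they are.

Things in the scene. Friction and masses are not known exactly. Their poses are not given: they have to be found in the camera images.
- base: Grey foot, 130 x 130 x 10 mm, of the drilling jig, fixed to the bench; place and heading differ each run. Origin at bench height under the pivot axis; x and y along its sides, z up. On it lies the fixed plywood index board, 170 x 185 x 20 mm, top 30 mm above the bench, reaching from the pivot (board's own axes) x -25 to 145, y -45 to 140 mm.
- post_top (a point): Top of the steel pivot post (14 mm diameter) of the foot, on the pivot axis, 53 mm above the bench; its dark cap is 26 mm wide and keeps the plate from coming off.
- board_set (a point): Point of the foot where the axis of the board's brass stop post (16 mm diameter, 14 mm high, rigid) would be, on the board's top, if the board were square to the foot. The board is set, and fixed, at a heading anywhere within 0.2 rad of the foot's about the pivot, which is not measured, so the stop is up to 24 mm from here. Stop at board x 115, y -28 mm from the pivot.
- hole_set (a point): Point of the foot where the board's index hole (13.5 mm wide, chamfered, 20 mm deep) would be if the board were square to the foot; board x 110, y 50 mm from the pivot. The plate covers it; when the plate's -y long edge rests on the stop, plate and board have the same heading and the two holes are in line.
- plate: Loose aluminium plate, 160 x 100 x 16 mm, about 0.6 kg, flat on the board (underside 30, top 46 mm above the bench), its pivot hole (0.75 mm play all round) over the post. Origin on that hole's axis at the underside, z up; reaches x -20 to 140, y -20 to 80 mm. Starts 0.55 to 0.85 rad counter-clockwise (from above) of the foot's heading; meets the stop within 0.2 rad of the foot's heading.
- push_edge (a point): Point on the plate's +y long edge near the free corner where it is to be pushed, toward the plate's -y side (clockwise), at half thickness: plate x 118, y 80, z 8 mm. Straight across the plate from the stop. The plate drags on the board with a few newtons (about 1 to 4 N here) and stays where it is left; on the stop the force rises steeply.
- plate_hole (a point): Centre of the mouth (top face) of the plate's index hole, 13.5 mm wide, through, chamfered; at plate x 110, y 50, z 16 mm.
- plate_corner (a point): Free corner of the plate, at half its thickness: plate x 140, y 80, z 8 mm.
- pin: Loose index pin, 70 g, upright: steel shank 12 mm diameter, 34 mm long with a 4 mm chamfered tip, dark collar 24 mm diameter from 34 to 39 mm above the tip, red square grip above. Origin at the tip, z up, x and y square to the grip's faces. Starts in its rest, tip 6 mm above the bench.
- pin_grip (a point): Middle of the pin's red square grip (16 x 16 mm, from 39 to 75 mm above the tip), 60 mm above the tip.
- pin_tip (a point): Tip of the index pin. Fully seated in the jig it is 12 mm above the bench (18 mm below the plate's underside) with the collar on the plate; if the holes are not in line the board stops it 30 mm above the bench.
- pin_rest: Wooden block 56 x 56 x 40 mm, fixed to the bench, with an upright hole 14 mm wide in the middle of its top that holds the pin. Origin at the centre of its underside.
- battery_9v: Bystander: small block battery with a gold and black case, 18 x 27 x 46 mm, standing on the bench; origin at its underside.
- fuse_box: Bystander: small white and red cardboard box, 32 x 52 x 14 mm, lying on the bench; origin at its underside.
Things that resemble listed ones, but are neither listed nor needed, are in the scene too. Leave any blue or white look-alike of the pin alone.

How it is judged:
By the outcome, as a careful person would: the job done as asked, in the order asked, and still so for the second after the job is handed in, with the robot touching nothing.
It also fails if it takes over 72 s, if anything falls off the work surface, if the arm or the gripper's body presses on something with over 40 N, if the wrist force passes 120 N, or if a joint passes its speed limit or range.

## Working session

There is one attempt and no reset: what is moved stays moved. The work goes in short steps, Python scripts to look and compute and a shell command to move; the robot and the scene stay as the last step left them, time stands still between calls to the robot, and variables do not carry over. Pictures are saved under pics/ and viewed, at most 10 in all, crops included, and the job is handed in when it is done.

```bash
mkdir -p pics
cat > h.py <<'E'
import numpy as np, cv2
from scipy.spatial.transform import Rotation as Ro
from bench import arm, eyes
def cam(name):
    s=arm.read_state(); d=eyes.get_image(name)
    if name=='wrist':
        T=np.eye(4);T[:3,:3]=Ro.from_euler('xyz',s['orientation']).as_matrix();T[:3,3]=s['tcp_pos']
        M=T@np.array(d['tool_from_camera']);R=M[:3,:3];c=M[:3,3]
    else:
        Rw=cv2.Rodrigues(np.array(d['rvec'],float))[0];R=Rw.T;c=-R@np.array(d['tvec'],float).ravel()
    d['R'],d['c'],d['K']=R,c,np.array(d['mtx']);return d
def ray(d,uv):
    return d['R']@np.linalg.inv(d['K'])@np.array([uv[0],uv[1],1.])
def onplane(d,uv,z):
    r=ray(d,uv);return d['c']+r*(z-d['c'][2])/r[2]
def proj(d,p):
    q=d['K']@(d['R'].T@(np.array(p)-d['c']));return q[:2]/q[2]
def pts(d):
    v,u=np.mgrid[:420,:560];z=d['depth']
    P=np.stack([u,v,np.ones_like(u)],-1)@np.linalg.inv(d['K']).T*z[...,None]
    return P@d['R'].T+d['c']
def save(d,n,box=None,s=1):
    f=d['frame'][...,::-1]
    if box: f=f[box[1]:box[3],box[0]:box[2]]
    cv2.imwrite(n,cv2.resize(f,None,fx=s,fy=s,interpolation=cv2.INTER_CUBIC))
E
python3 - <<'E'
from h import *
for n in('top','side'):
    d=cam(n);save(d,f'pics/{n}0.png');print(n,d['c'],d['K'][0,0])
s=arm.read_state();print(s)
E
```

```text
top [ 0.37667906 -0.27693101  0.90246812] 432.4526332155574
side [ 0.57953201 -1.01096     0.61076156] 506.2006261838765
{'time': 0.1, 'joint_pos': array([-1.33476883,  0.38375616,  0.04382632,  1.5994575 , -0.01788786,
        1.16122192, -0.04988109]), 'dq': array([ 7.11009611e-04, -3.96731390e-03,  2.46147691e-03, -3.07326506e-03,
       -1.14828073e-03, -6.15062172e-05,  8.85302869e-04]), 'joint_torque': array([ 3.04762048e-03, -4.34729111e+01,  1.02940354e+00, -2.50453931e+01,
        1.08733872e-02,  5.50011799e-03,  8.42975567e-06]), 'tcp_pos': array([0.21269098, 0.61328317, 0.22999196]), 'orientation': array([-3.13914568e+00,  1.35784829e-04,  2.80787785e+00]), 'force': array([-0.11146893,  0.57266187,  1.06247057]), 'moment': array([-0.00487569,  0.01440284,  0.00149042]), 'grasp_force': 0.0, 'grip_width': 0.08547130633883945}
```

View pics/top0.png

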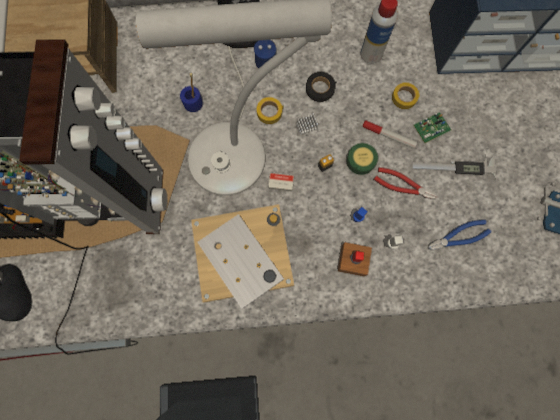

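View pics/side0.png

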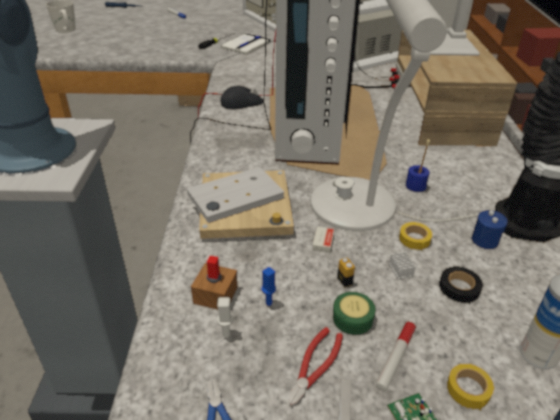

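The top view shows the post cap at (269,276) and the brass stop at (273,218). The plate reaches up-left from the cap, with its free corner near (200,240) and the scope close by at (160,230).

Pin candidates in the top view are red in the wooden block at (358,257), blue at (360,215) and white at (396,241). I choose the red one in the block. The red things at (281,182) and (388,130) are the fuse box and a screwdriver.

Run:
```python
from h import *
d=cam('top');save(d,'pics/t1.png',(140,190,420,320),2.8);P=pts(d)
np.set_printoptions(precision=4,suppress=True)
for n,uv,z in [('cap',(269,276),.053),('stop',(273,218),.044),('hole?',(218,245),.046),('block',(355,259),.04),('pin',(358,257),.081),('scopecorner',(160,232),0)]:
    print(n,onplane(d,uv,z),'depthpt',P[uv[1],uv[0]])
hsv=cv2.cvtColor(d['frame'],cv2.COLOR_RGB2HSV)
# plate by depth height 0.046 
near=np.hypot(P[...,0]-.33,P[...,1]-.1)<1
m=((P[...,2]>.038)&(P[...,2]<.05)&(d['depth']>0)).astype(np.uint8); m[:, :190]=0;m[:,300:]=0;m[:200]=0;m[310:]=0
m=cv2.morphologyEx(m,cv2.MORPH_OPEN,np.ones((3,3)));c=max(cv2.findContours(m,0,2)[0],key=cv2.contourArea)
for q in cv2.boxPoints(cv2.minAreaRect(c)): print('platecorner',q,onplane(d,q,.046)[:2])
r=((hsv[...,1]>170)&((hsv[...,0]<6)|(hsv[...,0]>174))&(hsv[...,2]>90)).astype(np.uint8)
n,l,s,ce=cv2.connectedComponentsWithStats(r)
for i in range(1,n):
    if s[i,4]>20: print('red',s[i],ce[i],onplane(d,ce[i],.081)[:2])
# tall stuff near jig
t=(P[...,2]>.1)&(d['depth']>0)
for x in np.arange(.2,.62,.04):
    k=t&(abs(P[...,0]-x)<.02)&(P[...,1]<.5)
    if k.any(): print('tall x',round(x,2),'ymin',P[k][:,1].min(),'ymax',P[k][:,1].max(),P[k][:,2].max())
```

```text
cap [ 0.454  -0.2679  0.053 ] depthpt [ 0.454  -0.2679  0.053 ]
stop [ 0.5708 -0.2855  0.044 ] depthpt [ 0.5713 -0.2855  0.042 ]
hole? [ 0.5247 -0.1712  0.046 ] depthpt [ 0.5281 -0.1688  0.0263]
block [ 0.474  -0.4416  0.04  ] depthpt [ 0.4709 -0.4364  0.0672]
pin [ 0.4726 -0.44    0.081 ] depthpt [ 0.4727 -0.4401  0.0802]
scopecorner [ 0.5711 -0.0443  0.    ] depthpt [ 0.5717 -0.0435 -0.0031]
platecorner [197. 241.] [ 0.5364 -0.1297]
platecorner [239.6923 212.5385] [ 0.5876 -0.2188]
platecorner [284.3077 279.4615] [ 0.4453 -0.2972]
platecorner [241.6154 307.9231] [ 0.3982 -0.2101]
red [381   0  16  12 153] [388.6993   4.6863] [ 1.0231 -0.5813]
red [363 121  18  12 112] [371.7054 126.7679] [ 0.7363 -0.5032]
red [379 168  25  11  70] [390.5286 172.1714] [ 0.6357 -0.527 ]
red [285 176   8   4  21] [289.     177.3333] [ 0.6425 -0.3239]
red [375 177  43  17 137] [394.7737 186.6204] [ 0.6051 -0.5309]
red [405 177  14  12  28] [411.2857 182.8571] [ 0.61   -0.5647]
red [354 251  10  11  83] [358.7831 255.7831] [ 0.4748 -0.4417]
tall x 0.52 ymin 0.09424171363176664 ymax 0.09908250786000689 0.22308216903868572
tall x 0.56 ymin -0.048378970210934735 ymax 0.09790012164401418 0.46106542292868447
tall x 0.6 ymin -0.07248913986071051 ymax 0.17058936263652252 0.4612486203258613
```

View pics/t1.png

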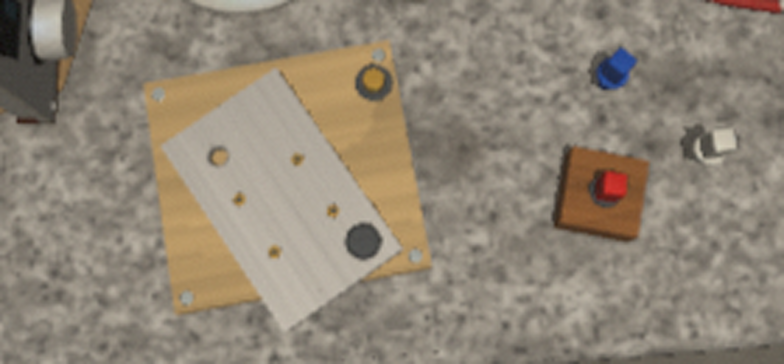

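The crop confirms the red pin stands in the wooden block at crop (610,190). The plate hole is at crop (218,156), the stop at (374,82) and the cap at (363,240). The distances check: post to stop measures 118 mm and post to hole 120 mm. That puts the plate heading near 0.51 and the board heading near 0.09.

```bash
cat >> h.py <<'E'
def go(*tg):
    "targets (x,y,z,yaw) -> dp mm, rotvec deg from the current pose, tool axes"
    s=arm.read_state();Rt=Ro.from_euler('xyz',s['orientation']);p=np.array(s['tcp_pos'])
    for x,y,z,w in tg:
        print(np.round(Rt.inv().apply(np.array([x,y,z])-p)*1000,1),np.round((Rt.inv()*Ro.from_euler('xyz',[np.pi,0,w])).as_rotvec(degrees=True),1))
E
python3 - <<'E'
from h import *
d=cam('side');P=pts(d);t=(d['depth']>0)&(P[...,2]>.06)
for y in np.arange(0,.8,.08):
    k=t&(abs(P[...,1]-y)<.04)&(P[...,0]<.7)&(P[...,0]>.2)
    if k.any(): print(round(y,2),k.sum(),'xmin',P[k][:,0].min(),np.percentile(P[k][:,0],5),'z',P[k][:,2].max())
go((.30,.42,.25,2.6),(.42,.10,.25,2.3))
E
```

```text
0.08 180 xmin 0.537858109665255 0.5380377248382332 z 0.31727267562920164
0.32 59 xmin 0.5519172171040566 0.552124599575717 z 0.1669846725451416
[-145.8 -154.3  -19.4] [-0.1  0.  11.9]
[-364.  -417.4  -18.9] [-0.1  0.  29.1]
```

```bash
python3 -m handwheel '{"gripper":[0,0,0,0,0,0],"dp":[[-25,-26,-4],[-50,-52,-7],[-75,-78,-10],[-100,-104,-14],[-125,-130,-17],[-146,-154,-19]],"rotation":[[0,0,2],[0,0,4],[0,0,6],[0,0,8],[0,0,10],[0,0,12]]}' 30
python3 -c "
from h import *
go((.42,.10,.25,2.3),(.49,-.09,.2,2.08))"
```

```text
time: 0.7
tcp_pos: [0.3018, 0.4183, 0.2504]
orientation: [-3.142, 0.0, 2.595]
force: [0.4, 0.8, 0.4]
grip_width: 0.0125
grasp_force: 0.0
[-266.4 -210.5    0.6] [ 0.   0.  16.9]
[-425.  -336.5   50.6] [ 0.   0.  29.5]
```

```bash
python3 -m handwheel '{"gripper":[0,0,0,0,0,0,0,0,0,0],"dp":[[-30,-23,0],[-60,-46,0],[-90,-70,0],[-120,-94,0],[-150,-118,0],[-180,-142,0],[-210,-166,0],[-238,-188,0],[-266,-210,0],[-266,-210,0]],"rotation":[[0,0,2],[0,0,4],[0,0,6],[0,0,8],[0,0,10],[0,0,12],[0,0,14],[0,0,16],[0,0,17],[0,0,17]]}'
python3 -c "
from h import *
go((.503,-.113,.15,2.08),(.503,-.113,.036,2.08))"
```

```text
time: 1.53
tcp_pos: [0.4217, 0.0956, 0.2506]
orientation: [-3.141, 0.002, 2.289]
force: [-0.1, -0.1, 0.4]
grip_width: -0.0001
grasp_force: 0.0
[-210.4  -76.1  101.1] [ 0.   0.1 12. ]
[-210.1  -76.   215.1] [ 0.   0.1 12. ]
```

```bash
python3 -m handwheel '{"gripper":[0,0,0,0,0,0,0,0,0],"dp":[[-35,-12,15],[-70,-25,30],[-105,-38,45],[-140,-50,60],[-175,-63,80],[-210,-76,101],[-210,-76,140],[-210,-76,175],[-210,-76,180]],"rotation":[[0,0,3],[0,0,6],[0,0,9],[0,0,12],[0,0,12],[0,0,12],[0,0,12],[0,0,12],[0,0,12]]}'
python3 - <<'E'
from h import *
d=cam('top');save(d,'pics/t2.png',(140,170,320,320),4)
go((.503,-.113,.036,2.08))
# tool path: contact point follows plate
for h in(.508,.4,.3,.2,.12,.089,.06):
    c,s=np.cos(h),np.sin(h);q=np.array([118*c-91*s,118*s+91*c])/1000+[.454,-.268];print(h);go((q[0],q[1],.036,h+np.pi/2))
E
```

```text
time: 2.28
tcp_pos: [0.4979, -0.1034, 0.0647]
orientation: [-3.131, -0.006, 2.091]
force: [-0.8, 0.2, 0.1]
grip_width: -0.0
grasp_force: 0.0
[-10.9  -1.1  30.2] [-0.5 -0.3  0.7]
0.508
[-31.5  -1.6  30.1] [-0.5 -0.3  0.8]
0.4
[-44.8   7.3  29.9] [-0.5 -0.2  6.9]
0.3
[-58.   14.3  29.8] [-0.5 -0.2 12.7]
0.2
[-71.8  19.9  29.7] [-0.6 -0.2 18.4]
0.12
[-83.2  23.4  29.6] [-0.6 -0.2 23. ]
0.089
[-87.7  24.5  29.6] [-0.6 -0.2 24.8]
0.06
[-91.9  25.4  29.5] [-0.6 -0.2 26.4]
```

View pics/t2.png

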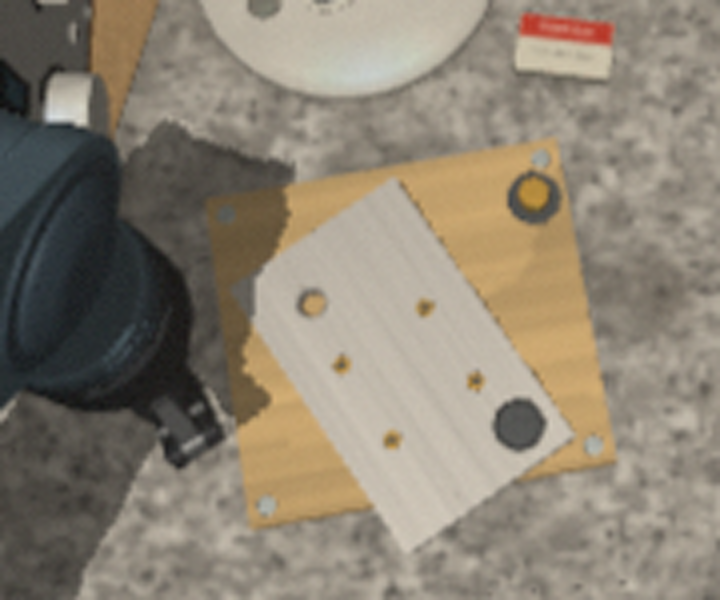

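```bash
python3 -m handwheel '{"gripper":[0,0,0,0],"dp":[[0,0,10],[0,0,20],[0,0,28],[0,0,28]],"rotation":[[0,0,0],[0,0,0],[0,0,0],[0,0,0]]}'
python3 - <<'E'
from h import *
s=arm.read_state();print(s['tcp_pos'],s['orientation'],s['force'])
for h in(.508,.4,.3,.2,.12,.089,.06):
    c,s=np.cos(h),np.sin(h);q=np.array([118*c-91*s,118*s+91*c])/1000+[.454,-.268];print(h);go((q[0],q[1],.036,h+np.pi/2))
E
```

```text
time: 2.67
tcp_pos: [0.5031, -0.1027, 0.042]
orientation: [3.141, -0.001, 2.094]
force: [0.1, 0.1, -0.4]
grip_width: -0.0003
grasp_force: 0.0
[ 0.50313362 -0.10266289  0.0420209 ] [ 3.14138027e+00 -7.43168400e-04  2.09352757e+00] [ 0.11386562  0.0698734  -0.37523623]
0.508
[-29.5  -5.8   6. ] [ 0.  -0.   0.8]
0.4
[-42.9   3.1   6. ] [ 0. -0.  7.]
0.3
[-56.   10.1   6. ] [ 0.  -0.  12.8]
0.2
[-69.9  15.7   6. ] [ 0.  -0.  18.5]
0.12
[-81.3  19.1   6. ] [ 0.  -0.  23.1]
0.089
[-85.7  20.2   6. ] [ 0.  -0.  24.9]
0.06
[-90.   21.1   6. ] [ 0.  -0.  26.5]
```

```bash
python3 -m handwheel '{"gripper":[0,0,0,0,0,0,0,0,0,0],"dp":[[-8,-3,5],[-18,-6,6],[-26,-6,6],[-31,-5,6],[-36,-2,6],[-41,2,6],[-46,5,6],[-51,7,6],[-55,9,6],[-58,11,6]],"rotation":[[0,0,0],[0,0,0],[0,0,0],[0,0,2],[0,0,4],[0,0,6],[0,0,8],[0,0,10],[0,0,12],[0,0,13]]}'
python3 - <<'E'
from h import *
s=arm.read_state();print(s['tcp_pos'],s['orientation'],s['force'])
for h in(.2,.12,.089,.06):
    c,s=np.cos(h),np.sin(h);q=np.array([118*c-91*s,118*s+91*c])/1000+[.454,-.268];print(h);go((q[0],q[1],.036,h+np.pi/2))
E
```

```text
time: 3.5
tcp_pos: [0.542, -0.1484, 0.0362]
orientation: [-3.141, -0.001, 1.863]
force: [-2.2, 1.9, 0.9]
grip_width: 0.0
grasp_force: 1.2
[ 0.54198369 -0.1484193   0.03619292] [-3.14130984e+00 -5.40802146e-04  1.86281981e+00] [-2.20589362  1.90428862  0.8756231 ]
0.2
[-9.4  7.2  0.2] [-0.  -0.   5.3]
0.12
[-19.7  13.2   0.2] [-0.  -0.   9.9]
0.089
[-23.9  15.2   0.2] [-0.  -0.  11.6]
0.06
[-27.8  17.1   0.2] [-0.  -0.  13.3]
```

```bash
python3 -m handwheel '{"gripper":[0,0,0,0,0,0,0],"dp":[[-3,3,0],[-6,5,0],[-9,7,0],[-12,9,0],[-15,11,0],[-17,12,0],[-17,12,0]],"rotation":[[0,0,2],[0,0,4],[0,0,5],[0,0,6],[0,0,8],[0,0,9],[0,0,9]]}'
python3 - <<'E'
from h import *
d=cam('top');save(d,'pics/t3.png',(180,190,320,310),4)
for h in(.12,.089,.06):
    c,s=np.cos(h),np.sin(h);q=np.array([118*c-91*s,118*s+91*c])/1000+[.454,-.268];print(h);go((q[0],q[1],.036,h+np.pi/2))
E
```

```text
time: 4.08
tcp_pos: [0.5589, -0.162, 0.0364]
orientation: [3.141, 0.001, 1.708]
force: [1.1, 0.4, -1.1]
grip_width: 0.0002
grasp_force: 0.4
0.12
[-1.8  1.2  0.5] [0.1 0.1 1. ]
0.089
[-5.5  3.9  0.5] [0.1 0.1 2.8]
0.06
[-9.1  6.3  0.5] [0.1 0.1 4.4]
```

View pics/t3.png

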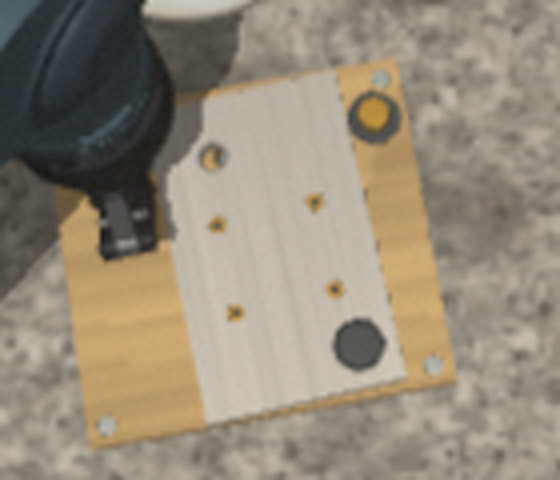

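The plate edge, at crop x about 350, is still 2–4 mm short of the brass stop at (373,112). I'll finish in small steps and watch the force.

```bash
python3 -m handwheel '{"gripper":[0,0,0,0,0],"dp":[[-1,0.5,0],[-2,1,0],[-3,1.5,0],[-3.5,2,0],[-3.5,2,0]],"rotation":[[0,0,0.5],[0,0,1],[0,0,1.5],[0,0,2],[0,0,2]]}'
```

```text
time: 4.55
tcp_pos: [0.5609, -0.1637, 0.0364]
orientation: [3.141, -0.001, 1.673]
force: [-0.9, 3.8, 1.8]
grip_width: 0.0002
grasp_force: 2.1
```

```bash
python3 -m handwheel '{"gripper":[0,0,0],"dp":[[-0.5,0.2,0],[-1,0.5,0],[-1,0.5,0]],"rotation":[[0,0,0],[0,0,0.5],[0,0,0.5]]}'
```

```text
time: 4.8
tcp_pos: [0.5617, -0.1648, 0.0364]
orientation: [3.141, -0.0, 1.665]
force: [0.2, 4.1, 3.0]
grip_width: -0.0001
grasp_force: 2.2
```

```bash
python3 -m handwheel '{"gripper":[0,0,0],"dp":[[-0.5,0.2,0],[-1,0.5,0],[-1,0.5,0]],"rotation":[[0,0,0],[0,0,0.5],[0,0,0.5]]}'
```

```text
time: 5.05
tcp_pos: [0.5626, -0.1659, 0.0364]
orientation: [3.14, 0.0, 1.656]
force: [0.1, 4.9, 2.2]
grip_width: 0.0002
grasp_force: 2.3
```

```bash
python3 -m handwheel '{"gripper":[0,0,0],"dp":[[-0.5,0,0],[-1,0,0],[-1,0,0]],"rotation":[[0,0,0],[0,0,0],[0,0,0]]}'
```

```text
time: 5.3
tcp_pos: [0.5631, -0.1668, 0.0365]
orientation: [3.139, 0.0, 1.657]
force: [2.5, 4.8, 1.8]
grip_width: 0.0
grasp_force: 2.3
```

```bash
python3 -m handwheel '{"gripper":[0,0,0],"dp":[[-0.5,0,0],[-1,0,0],[-1,0,0]],"rotation":[[0,0,0],[0,0,0],[0,0,0]]}'; python3 -c "
from h import *
d=cam('top');save(d,'pics/t4.png',(200,195,300,295),5)"
```

```text
time: 5.55
tcp_pos: [0.5635, -0.1675, 0.0365]
orientation: [3.139, 0.0, 1.657]
force: [1.1, 5.0, -0.2]
grip_width: 0.0
grasp_force: 2.5
```

View pics/t4.png

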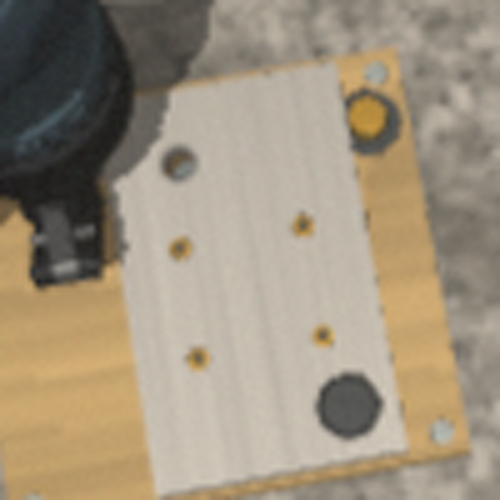

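The plate edge, at crop x about 348, now nearly touches the stop at (368,117). The hole at (180,163) shows a mostly dark bore. I'll continue until the force rises.

```bash
python3 -m handwheel '{"gripper":[0,0,0],"dp":[[-0.5,0,0],[-1,0,0],[-1,0,0]],"rotation":[[0,0,0],[0,0,0],[0,0,0]]}'
```

```text
time: 5.85
tcp_pos: [0.564, -0.1681, 0.0365]
orientation: [3.138, -0.0, 1.657]
force: [2.3, 5.0, 0.4]
grip_width: 0.0
grasp_force: 2.6
```

```bash
python3 -m handwheel '{"gripper":[0,0,0],"dp":[[-0.4,0,0],[-0.8,0,0],[-0.8,0,0]],"rotation":[[0,0,0],[0,0,0],[0,0,0]]}'
```

```text
time: 6.1
tcp_pos: [0.564, -0.1681, 0.0365]
orientation: [3.139, -0.001, 1.658]
force: [2.3, 6.0, 0.9]
grip_width: -0.0
grasp_force: 3.1
```

```bash
python3 -m handwheel '{"gripper":[0,0,0],"dp":[[-0.5,0,0],[-1,0,0],[-1,0,0]],"rotation":[[0,0,0],[0,0,0],[0,0,0]]}'
```

```text
time: 6.35
tcp_pos: [0.564, -0.1681, 0.0365]
orientation: [3.139, -0.003, 1.658]
force: [0.9, 7.5, 2.4]
grip_width: 0.0
grasp_force: 3.8
```

```bash
python3 -m handwheel '{"gripper":[0,0,0],"dp":[[-0.5,0,0],[-1,0,0],[-1,0,0]],"rotation":[[0,0,0],[0,0,0],[0,0,0]]}'
```

```text
time: 6.6
tcp_pos: [0.564, -0.1681, 0.0365]
orientation: [3.14, -0.005, 1.659]
force: [1.3, 10.1, 3.6]
grip_width: -0.0004
grasp_force: 4.5
```

The force climbs with no motion, so the plate is on the stop. I'll back off, rise, and head for the pin.

```bash
python3 -m handwheel '{"gripper":[0,0,0,0,40,85,85,85,85,85],"dp":[[5,0,0],[15,0,0],[30,0,0],[30,0,-30],[30,0,-70],[30,0,-110],[20,0,-150],[0,0,-165],[0,0,-165],[0,0,-165]],"rotation":[[0,0,0],[0,0,0],[0,0,0],[0,0,0],[0,0,0],[0,0,0],[0,0,0],[0,0,0],[0,0,0],[0,0,0]]}'
python3 - <<'E'
from h import *
np.set_printoptions(precision=4,suppress=True)
d=cam('side')
hsv=cv2.cvtColor(d['frame'],cv2.COLOR_RGB2HSV)
r=((hsv[...,1]>150)&((hsv[...,0]<6)|(hsv[...,0]>174))&(hsv[...,2]>80)).astype(np.uint8)
n,l,s,ce=cv2.connectedComponentsWithStats(r)
for i in range(1,n):
    if s[i,4]>20: print('red side',s[i],ce[i],onplane(d,ce[i],.066)[:2])
t=cam('top')
r1=ray(t,(358.8,255.8));i=np.argmin(abs(ce[:,0]-213)+abs(ce[:,1]-268));r2=ray(d,ce[i])
A=np.stack([r1,-r2],1);x=np.linalg.lstsq(A,d['c']-t['c'],rcond=None)[0];print('tri',t['c']+x[0]*r1,d['c']+x[1]*r2)
go((.4745,-.441,.2,1.4),(.44,-.40,.2,1.4))
E
```

```text
time: 7.43
tcp_pos: [0.5618, -0.1755, 0.2024]
orientation: [3.139, 0.003, 1.651]
force: [-1.1, -0.9, -1.1]
grip_width: 0.0725
grasp_force: 0.0
red side [525  28  35  11 283] [544.7703  33.0777] [1.4533 0.6855]
red side [390  74   9   7  29] [394.4138  77.1724] [0.8845 0.2941]
red side [207 256  12  23 220] [212.7455 267.2591] [ 0.4783 -0.4501]
red side [399 323  16  19 169] [406.9941 331.355 ] [ 0.7537 -0.5674]
red side [300 328  29  49 280] [311.65   350.8036] [ 0.6237 -0.6012]
red side [308 334  34  52 301] [326.5681 360.6744] [ 0.6421 -0.616 ]
tri [ 0.4771 -0.4457  0.0615] [ 0.4775 -0.4456  0.0616]
[-261.  -108.4   -0.2] [-0.2 -0.  14.6]
[-217.2 -139.4   -0.1] [-0.2 -0.  14.6]
```

```bash
python3 -m handwheel '{"gripper":[60,60,60,60,60,60,60,60,60,60],"dp":[[-35,-10,0],[-70,-25,0],[-105,-40,0],[-140,-55,0],[-175,-70,0],[-210,-85,0],[-240,-100,0],[-261,-110,0],[-261,-110,0],[-261,-110,0]],"rotation":[[0,0,0],[0,0,2],[0,0,4],[0,0,6],[0,0,8],[0,0,10],[0,0,12],[0,0,14],[0,0,14],[0,0,14]]}'
python3 - <<'E'
from h import *
np.set_printoptions(precision=4,suppress=True)
d=cam('wrist');save(d,'pics/w1.png');hsv=cv2.cvtColor(d['frame'],cv2.COLOR_RGB2HSV)
r=((hsv[...,1]>150)&((hsv[...,0]<6)|(hsv[...,0]>174))&(hsv[...,2]>80)).astype(np.uint8)
for c in cv2.findContours(r,0,2)[0]:
    if cv2.contourArea(c)>60:
        q=cv2.minAreaRect(c);print(cv2.contourArea(c),q,[onplane(d,p,.081)[:2] for p in cv2.boxPoints(q)])
print(d['c'])
E
```

```text
time: 8.37
tcp_pos: [0.4723, -0.4419, 0.1988]
orientation: [-3.137, -0.001, 1.408]
force: [-0.3, 1.1, -0.5]
grip_width: 0.06
grasp_force: 0.0
66.0 ((447.5176086425781, 231.93931579589844), (5.765381336212158, 20.57449722290039), 42.709388732910156) [array([ 0.6015, -0.4945]), array([ 0.6133, -0.4827]), array([ 0.6167, -0.4868]), array([ 0.605 , -0.4986])]
67.0 ((555.0, 224.0), (16.0, 8.0), 90.0) [array([ 0.6935, -0.4901]), array([ 0.7   , -0.4911]), array([ 0.7011, -0.5056]), array([ 0.6945, -0.5045])]
189.0 ((472.6923522949219, 17.538450241088867), (10.982502937316895, 37.65428924560547), 11.309932708740234) [array([ 0.6227, -0.3418]), array([ 0.6277, -0.3194]), array([ 0.6351, -0.3219]), array([ 0.6302, -0.3445])]
[ 0.484  -0.371   0.3414]
```

View pics/w1.png

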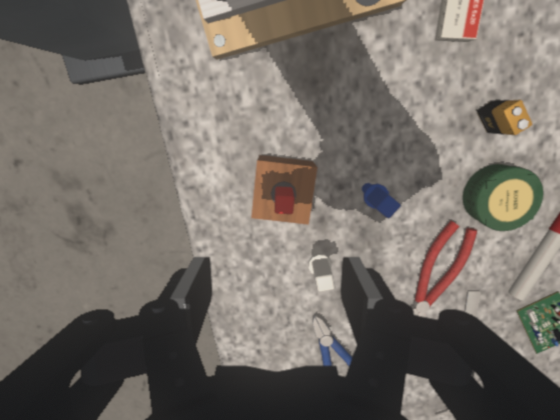

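The wrist view shows the red pin in its block: head at (285,200), collar at (283,188), in shadow. The white look-alike is at (322,272) and the blue one at (380,197), both clear. I'll measure again with thresholds suited to the shadow.

Run:
```python
from h import *
np.set_printoptions(precision=4,suppress=True)
d=cam('wrist');hsv=cv2.cvtColor(d['frame'],cv2.COLOR_RGB2HSV);P=pts(d)
r=((hsv[...,1]>170)&((hsv[...,0]<6)|(hsv[...,0]>174))&(hsv[...,2]>40)).astype(np.uint8);r[:,:240]=0;r[:,330:]=0;r[:150]=0;r[240:]=0
k=r.astype(bool)&(abs(P[...,2]-.081)<.006)
print(r.sum(),k.sum(),np.median(P[k],0),P[k].min(0),P[k].max(0))
c=max(cv2.findContours(k.astype(np.uint8),0,2)[0],key=cv2.contourArea);q=cv2.minAreaRect(c)
b=np.array([onplane(d,p,.081)[:2] for p in cv2.boxPoints(q)]);print(q,b,b.mean(0),np.degrees(np.arctan2(*(b[1]-b[0])[::-1])))
# block top
h=(abs(P[...,2]-.04)<.004).astype(np.uint8);h[:150]=0;h[230:]=0;h[:,:235]=0;h[:,320:]=0
c=max(cv2.findContours(cv2.morphologyEx(h,2,np.ones((3,3))),0,2)[0],key=cv2.contourArea);q=cv2.minAreaRect(c)
b=np.array([onplane(d,p,.04)[:2] for p in cv2.boxPoints(q)]);print(q,b,b.mean(0),np.degrees(np.arctan2(*(b[1]-b[0])[::-1])))
print(proj(d,[.476,-.444,.081]),d['frame'][196:206:3,276:296:3,0])
```

```text
return _methods._mean(a, axis=axis, dtype=dtype,
  ret = um.true_divide(
Traceback (most recent call last):
ValueError: zero-size array to reduction operation minimum which has no identity
```

Run:
```python
from h import *
np.set_printoptions(precision=4,suppress=True)
d=cam('wrist');hsv=cv2.cvtColor(d['frame'],cv2.COLOR_RGB2HSV);P=pts(d)
print(d['tool_from_camera'],d['K'])
print(proj(d,[.476,-.444,.081]),hsv[190:212:4,285],P[190:212:4,285],P[240,200],P[190,265])
```

```text
[[ 0.0009 -0.9581 -0.2863  0.0719]
 [ 1.      0.0007  0.0008 -0.0006]
 [-0.0005 -0.2863  0.9581 -0.1425]
 [ 0.      0.      0.      1.    ]] [[330.3196   0.     275.9726]
 [  0.     330.3196 208.621 ]
 [  0.       0.       1.    ]]
[278.568  207.7693] [[  3  69  78]
 [  2 139 101]
 [  2 138 102]
 [  1 148 121]
 [  2 148 122]
 [  2 148 121]] [[ 0.483  -0.4386  0.0447]
 [ 0.4827 -0.4382  0.0611]
 [ 0.4824 -0.4379  0.076 ]
 [ 0.4819 -0.44    0.0806]
 [ 0.4815 -0.4433  0.081 ]
 [ 0.481  -0.4464  0.0822]] [ 0.3809 -0.4908  0.0001] [ 0.4644 -0.4369  0.0394]
```

Run:
```python
from h import *
np.set_printoptions(precision=4,suppress=True)
d=cam('wrist');P=pts(d)
def rect(lo,hi,z):
    m=((P[...,2]>lo)&(P[...,2]<hi)).astype(np.uint8);m[:150]=0;m[235:]=0;m[:,:240]=0;m[:,320:]=0
    c=max(cv2.findContours(m,0,1)[0],key=cv2.contourArea)
    w=np.array([onplane(d,p[0],z)[:2] for p in c])*1000
    print(m.sum(),cv2.minAreaRect(w.astype(np.float32)))
rect(.078,.086,.081); rect(.074,.09,.081); rect(.036,.043,.04)
```

```text
353 ((477.339111328125, -444.5364990234375), (16.335529327392578, 15.625754356384277), 80.83177947998047)
375 ((477.4060363769531, -444.1219787597656), (17.175304412841797, 15.625754356384277), 80.83177947998047)
2788 ((477.1119689941406, -444.79425048828125), (56.77595520019531, 55.906253814697266), 73.99152374267578)
```

```bash
python3 -c "
from h import *
go((.4773,-.4445,.2,1.408),(.4773,-.4445,.05,1.408))"
```

```text
[-5.6  1.9 -0.1] [-0.1 -0.1  0.4]
[ -5.9   2.1 149.9] [-0.1 -0.1  0.4]
```

```bash
python3 -m handwheel '{"gripper":[45,45,45,45,45,45,45,45,45],"dp":[[-6,2,5],[-6,2,30],[-6,2,60],[-6,2,90],[-6,2,110],[-6,2,125],[-6,2,140],[-6,2,150],[-6,2,150]],"rotation":[[0,0,0],[0,0,0],[0,0,0],[0,0,0],[0,0,0],[0,0,0],[0,0,0],[0,0,0],[0,0,0]]}' 40
python3 -c "
from h import *
s=arm.read_state();print(s['tcp_pos'],s['orientation'],s['force'])"
```

```text
time: 9.32
tcp_pos: [0.4752, -0.4464, 0.0491]
orientation: [-3.139, -0.002, 1.412]
force: [-0.2, 0.6, -0.4]
grip_width: 0.045
grasp_force: 0.0
[ 0.47515685 -0.44639194  0.04906157] [-3.13867729e+00 -1.79875337e-03  1.41216452e+00] [-0.20134681  0.56734306 -0.37297718]
```

```bash
python3 -m handwheel '{"gripper":[30,20,12,8,8,8],"dp":[[0,0,0],[0,0,0],[0,0,0],[0,0,0],[0,0,0],[0,0,0]],"rotation":[[0,0,0],[0,0,0],[0,0,0],[0,0,0],[0,0,0],[0,0,0]]}' 40
```

```text
time: 9.82
tcp_pos: [0.4767, -0.4487, 0.0528]
orientation: [3.139, 0.002, 1.412]
force: [0.4, -0.5, 4.5]
grip_width: 0.0152
grasp_force: 43.3
```

```bash
python3 -m handwheel '{"gripper":[8,8,8,8,8,8,8],"dp":[[0,0,-10],[0,0,-25],[0,0,-45],[0,0,-70],[0,0,-100],[0,0,-120],[0,0,-120]],"rotation":[[0,0,0],[0,0,0],[0,0,0],[0,0,0],[0,0,0],[0,0,0],[0,0,0]]}' 60
python3 - <<'E'
from h import *
s=arm.read_state();print(s['tcp_pos'],s['orientation'],s['force'])
d=cam('wrist');a=d['frame'];d2=cam('side');save(d2,'pics/s2.png',(130,170,330,320),4)
go((.559,-.208,.17,1.5))
E
```

```text
time: 10.4
tcp_pos: [0.477, -0.4502, 0.1774]
orientation: [3.135, 0.004, 1.411]
force: [-0.3, -1.5, -0.6]
grip_width: 0.0152
grasp_force: 59.6
[ 0.47703595 -0.45023755  0.17739945] [3.13479739 0.00379247 1.41097551] [-0.3302037  -1.45264084 -0.63825288]
[249.8  44.3   2.6] [ 0.  -0.  -5.1]
```

View pics/s2.png

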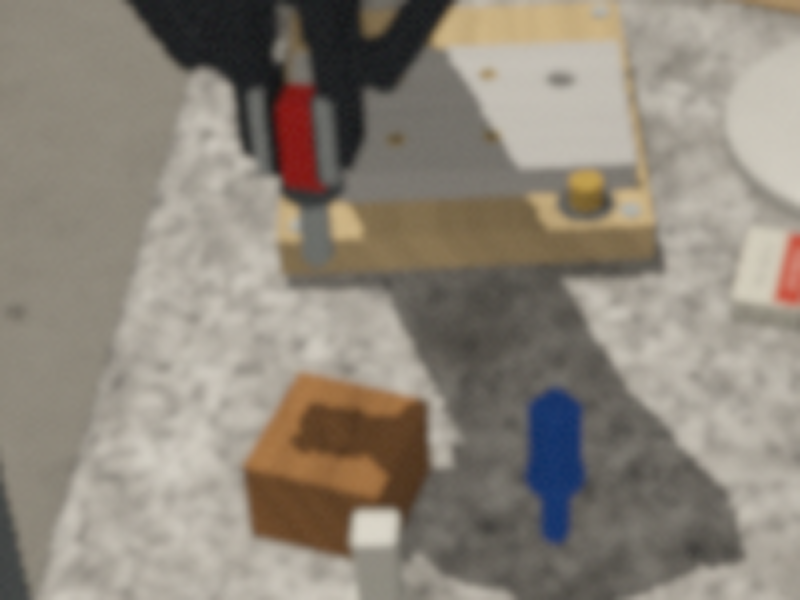

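The pin is held upright, with its shank at crop (315,235), and the block is empty. The plate lies against the board with the stop at (585,190). Next I move to hover over the plate hole.

```bash
python3 -m handwheel '{"gripper":[8,8,8,8,8,8,8,8,8,8],"dp":[[30,5,0],[60,11,0],[95,17,0],[130,23,0],[165,29,0],[200,35,0],[230,41,0],[246,44,20],[246,44,40],[246,44,45]],"rotation":[[0,0,0],[0,0,0],[0,0,0],[0,0,0],[0,0,0],[0,0,0],[0,0,0],[0,0,0],[0,0,0],[0,0,0]]}'
python3 - <<'E'
from h import *
np.set_printoptions(precision=4,suppress=True)
s=arm.read_state();print(s['tcp_pos'],s['orientation'])
d=cam('wrist');save(d,'pics/w2.png',(140,60,420,270),2.8)
print(proj(d,[.559,-.208,.046]),proj(d,[.5705,-.286,.044]))
E
```

```text
time: 11.33
tcp_pos: [0.5554, -0.2069, 0.1212]
orientation: [-3.132, -0.002, 1.417]
force: [-0.5, 0.1, -1.1]
grip_width: 0.0149
grasp_force: 59.6
[ 0.5554 -0.2069  0.1212] [-3.1315 -0.0023  1.4167]
[283.0897 219.0901] [312.9107 311.9743]
```

View pics/w2.png

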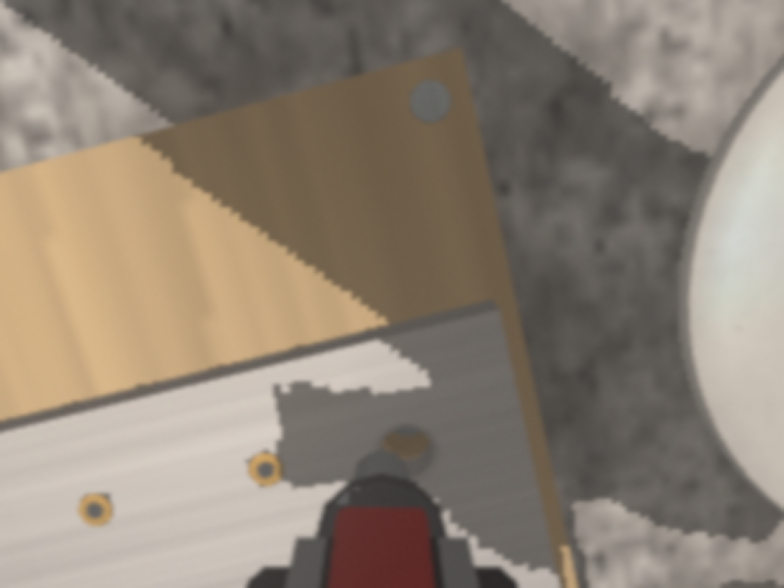

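Run:
```python
from h import *
np.set_printoptions(precision=4,suppress=True)
s=arm.read_state();print(s['tcp_pos'],s['orientation'],s['force'])
d=cam('wrist');P=pts(d)
T=Ro.from_euler('xyz',s['orientation'])
Q=T.inv().apply((P-np.array(s['tcp_pos'])).reshape(-1,3)).reshape(P.shape)*1000
print('plate z',np.median(P[190:200,200:230,2]), 'hole by eye',onplane(d,(285.7,219.6),.046))
h=((P[...,2]<.043)).astype(np.uint8);h[:200]=0;h[235:]=0;h[:,:265]=0;h[:,:][:,305:]=0
n,l,st,ce=cv2.connectedComponentsWithStats(h);print(st,ce)
for z0,z1 in((19,24),(24,30),(30,36),(36,42),(42,50)):
    k=(Q[...,2]>z0)&(Q[...,2]<z1)&(abs(Q[...,0])<30)&(abs(Q[...,1])<30)
    if k.any(): print('pin z',z0,k.sum(),'x',Q[k][:,0].min(),np.median(Q[k][:,0]),Q[k][:,0].max(),'y',Q[k][:,1].min(),Q[k][:,1].max())
k=(Q[...,2]>-8)&(Q[...,2]<48)&(abs(Q[...,0])<30)&(abs(Q[...,1])<30)
for z in range(-8,50,3):
    j=k&(abs(Q[...,2]-z)<1.5)
    if j.any(): print(z,j.sum(),'xmax',Q[j][:,0].max(),'y',Q[j][:,1].min(),Q[j][:,1].max())
```

```text
[ 0.5546 -0.2091  0.1218] [-3.1318 -0.001   1.4135] [ 0.4616 -0.2165 -0.8679]
plate z 0.04555258764883782 hole by eye [ 0.56   -0.2111  0.046 ]
[[     0      0    560    420 234962]
 [   276    209     19     18    238]] [[279.4942 209.4927]
 [285.2689 216.7227]]
pin z 24 10 x 8.706771866932835 9.249224147763382 9.561686379416058 y -3.7599150981410494 1.2229588139787997
pin z 30 61 x 6.482976439951264 8.705933063995982 9.62098167573482 y -5.568275777132635 4.161058020839988
pin z 36 66 x 4.705621355575008 8.725287856201744 9.778427615214309 y -6.323378035547475 4.879681639903845
pin z 42 9 x 4.820078501039208 7.813755834513397 9.190417757888737 y -4.568817260466938 4.916280263173051
-8 123 xmax 12.07719219466034 y -20.691697439724457 18.021959245209835
-5 175 xmax 11.997486916467356 y -19.453183556209318 18.56010812063761
-2 88 xmax 12.040899283170287 y -8.313954788237739 13.30069679494237
1 80 xmax 11.892312300269401 y -8.482726448144 7.09082591511806
4 82 xmax 11.970189620833448 y -8.635540928158592 7.23168588935141
7 284 xmax 15.696220923820237 y -11.79069010199322 10.464706195987146
10 178 xmax 15.614697562460917 y -12.535344370598194 10.44958085550581
13 27 xmax 15.11052287225601 y -12.050430012003416 11.196445538815455
28 6 xmax 9.561686379416058 y -2.6402228344193 1.2229588139787997
31 26 xmax 9.546845939973661 y -4.922846060384748 3.487973248990812
34 33 xmax 9.62098167573482 y -5.568275777132635 4.105550087813433
37 35 xmax 9.474323044408992 y -6.225010083478799 4.800535169166583
40 30 xmax 9.778427615214309 y -6.323378035547475 4.879681639903845
43 16 xmax 9.233637123328421 y -5.749142405680283 4.916280263173051
```

```bash
cat > m.py <<'E'
from h import *
np.set_printoptions(precision=4,suppress=True)
s=arm.read_state();d=cam('wrist');P=pts(d)
T=Ro.from_euler('xyz',s['orientation']);tcp=np.array(s['tcp_pos']);print(tcp,s['orientation'],s['force'])
c0=proj(d,[.559,-.208,.046]).astype(int)
h=(P[...,2]<.043).astype(np.uint8);w=np.zeros_like(h);w[c0[1]-25:c0[1]+25,c0[0]-22:c0[0]+22]=1
n,l,st,ce=cv2.connectedComponentsWithStats(h*w);i=1+np.argmax(st[1:,4]);print(st[i],ce[i])
uv=st[i,:2]+st[i,2:4]/2-.5
hole=onplane(d,uv,.046);tip=tcp+T.apply([.00375,-.00075,.047]);print('hole',hole,'tip',tip)
dn=Ro.from_euler('xyz',[np.pi,0,s['orientation'][2]])
print('rot',(T.inv()*dn).as_rotvec(degrees=True),'rem tool', T.inv().apply(hole-dn.apply([.00375,-.00075,.047])-tcp)*1000)
a=P[...,2];print('expected hole world from board', .454+.1051,-.268+.0596)
E
python3 m.py
```

```text
[ 0.5553 -0.211   0.1236] [-3.1347 -0.      1.4111] [ 0.5246 -1.1177 -0.373 ]
[274 206  19  17 250] [283.072 213.832]
hole [ 0.5596 -0.2094  0.046 ] tip [ 0.5548 -0.2072  0.0766]
rot [-0.397  -0.0007  0.    ] rem tool [-1.4745  4.9178 30.5654]
expected hole world from board 0.5591 -0.20840000000000003
```

```bash
python3 -m handwheel '{"gripper":[8,8,8,8,8,8,8],"dp":[[-0.5,2,5],[-1.2,4,10],[-1.2,5,15],[-1.2,5,20],[-1.2,5,24],[-1.2,5,24],[-1.2,5,24]],"rotation":[[0,0,0],[0,0,0],[0,0,0],[0,0,0],[0,0,0],[0,0,0],[0,0,0]]}'
python3 m.py; python3 -c "
from h import *
d=cam('wrist');save(d,'pics/w3.png',(220,150,340,270),5)"
```

```text
time: 12.07
tcp_pos: [0.5627, -0.2137, 0.1019]
orientation: [-3.141, -0.0, 1.411]
force: [-0.2, -0.7, 0.2]
grip_width: 0.0151
grasp_force: 59.6
[ 0.5627 -0.2137  0.1019] [-3.1408 -0.      1.4114] [-0.2447 -0.7013  0.1504]
[261 213  21  17 176] [269.3182 219.0966]
hole [ 0.5598 -0.2087  0.046 ] tip [ 0.5625 -0.2099  0.0549]
rot [-0.0474 -0.0026  0.    ] rem tool [ 0.7312 -2.872   8.8933]
expected hole world from board 0.5591 -0.20840000000000003
```

View pics/w3.png

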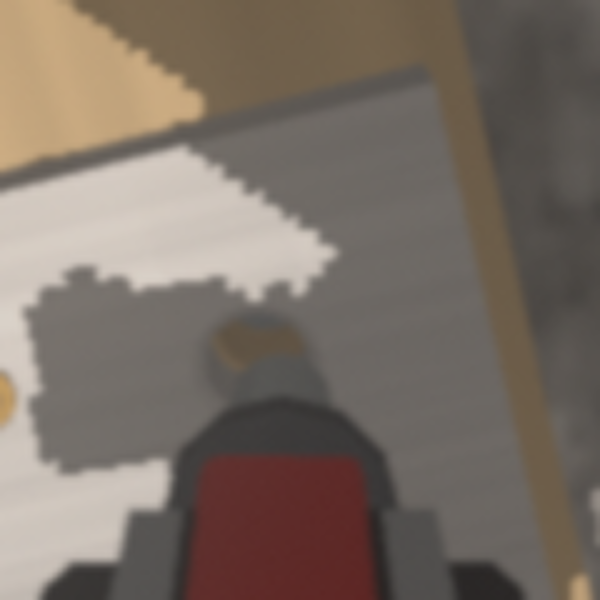

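The hole is centred near crop x=258 and the shank near x=285, about 3 mm off, which matches the computed −2.9 mm in tool y.

```bash
python3 -m handwheel '{"gripper":[8,8,8,8,8,8,8],"dp":[[0.3,-1,1],[0.7,-2.9,3],[0.7,-2.9,5],[0.7,-2.9,5],[0.7,-2.9,5],[0.7,-2.9,5],[0.7,-2.9,5]],"rotation":[[0,0,0],[0,0,0],[0,0,0],[0,0,0],[0,0,0],[0,0,0],[0,0,0]]}'
python3 m.py
```

```text
time: 12.75
tcp_pos: [0.5604, -0.2126, 0.0974]
orientation: [3.141, 0.0, 1.412]
force: [0.6, -0.5, -0.7]
grip_width: 0.015
grasp_force: 59.6
[ 0.5604 -0.2126  0.0974] [3.1414 0.     1.4117] [ 0.6461 -0.523  -0.7051]
[265 216  21  14 105] [274.0667 220.4   ]
hole [ 0.5602 -0.2074  0.046 ] tip [ 0.5602 -0.2088  0.0504]
rot [0.0119 0.002  0.    ] rem tool [ 1.2891 -0.278   4.361 ]
expected hole world from board 0.5591 -0.20840000000000003
```

```bash
python3 -m handwheel '{"gripper":[8,8,8,8,8,8,8],"dp":[[0,-0.3,2],[0,-0.3,4],[0,-0.3,5],[0,-0.3,6],[0,-0.3,7],[0,-0.3,8],[0,-0.3,8]],"rotation":[[0,0,0],[0,0,0],[0,0,0],[0,0,0],[0,0,0],[0,0,0],[0,0,0]]}'
```

```text
time: 13.38
tcp_pos: [0.5599, -0.2126, 0.0891]
orientation: [-3.142, 0.0, 1.412]
force: [0.3, -0.9, -1.3]
grip_width: 0.0148
grasp_force: 59.6
```

```bash
python3 -m handwheel '{"gripper":[8,8,8,8,8,8],"dp":[[0,0,1],[0,0,2],[0,0,3],[0,0,4],[0,0,5],[0,0,5]],"rotation":[[0,0,0],[0,0,0],[0,0,0],[0,0,0],[0,0,0],[0,0,0]]}'
```

```text
time: 13.88
tcp_pos: [0.5599, -0.2128, 0.0841]
orientation: [3.142, 0.001, 1.411]
force: [0.0, -0.8, -0.7]
grip_width: 0.0148
grasp_force: 59.6
```

```bash
python3 -m handwheel '{"gripper":[8,8,8,8,8],"dp":[[0,0,1],[0,0,2],[0,0,3],[0,0,4],[0,0,4]],"rotation":[[0,0,0],[0,0,0],[0,0,0],[0,0,0],[0,0,0]]}'
```

```text
time: 14.3
tcp_pos: [0.5599, -0.2128, 0.0801]
orientation: [3.142, 0.001, 1.411]
force: [0.5, -0.5, 0.0]
grip_width: 0.0152
grasp_force: 59.7
```

```bash
python3 -m handwheel '{"gripper":[8,8,8,8,8],"dp":[[0,0,1],[0,0,2],[0,0,3],[0,0,4],[0,0,4]],"rotation":[[0,0,0],[0,0,0],[0,0,0],[0,0,0],[0,0,0]]}'
```

```text
time: 14.72
tcp_pos: [0.5599, -0.2128, 0.0761]
orientation: [3.142, 0.0, 1.411]
force: [-0.1, -2.4, -0.2]
grip_width: 0.0146
grasp_force: 59.7
```

```bash
python3 -m handwheel '{"gripper":[8,8,8,8,8],"dp":[[0,0,1],[0,0,2],[0,0,3],[0,0,4],[0,0,4]],"rotation":[[0,0,0],[0,0,0],[0,0,0],[0,0,0],[0,0,0]]}'
```

```text
time: 15.13
tcp_pos: [0.56, -0.2127, 0.0721]
orientation: [3.141, 0.0, 1.412]
force: [0.1, -3.7, -0.4]
grip_width: 0.0147
grasp_force: 59.8
```

```bash
python3 -m handwheel '{"gripper":[8,8,8,8,8],"dp":[[-0.5,0,0],[-0.5,0,1],[-0.6,0,2],[-0.6,0,3],[-0.6,0,3]],"rotation":[[0,0,0],[0,0,0],[0,0,0],[0,0,0],[0,0,0]]}'
```

```text
time: 15.55
tcp_pos: [0.56, -0.2129, 0.0691]
orientation: [3.141, -0.0, 1.412]
force: [0.3, -1.3, 0.2]
grip_width: 0.0151
grasp_force: 59.8
```

```bash
python3 -m handwheel '{"gripper":[8,8,8,8,8],"dp":[[0,0,1],[0,0,2],[0,0,3],[0,0,4],[0,0,4]],"rotation":[[0,0,0],[0,0,0],[0,0,0],[0,0,0],[0,0,0]]}'
```

```text
time: 15.97
tcp_pos: [0.56, -0.213, 0.0651]
orientation: [3.141, -0.0, 1.412]
force: [0.9, -0.6, -0.0]
grip_width: 0.0147
grasp_force: 59.7
```

```bash
python3 -m handwheel '{"gripper":[8,8,8,8,8],"dp":[[0,0,1],[0,0,2],[0,0,3],[0,0,4],[0,0,4]],"rotation":[[0,0,0],[0,0,0],[0,0,0],[0,0,0],[0,0,0]]}'
```

```text
time: 16.38
tcp_pos: [0.56, -0.213, 0.0611]
orientation: [3.141, -0.0, 1.412]
force: [0.6, -0.8, -1.8]
grip_width: 0.0151
grasp_force: 59.6
```

```bash
python3 -m handwheel '{"gripper":[8,8,8],"dp":[[0,0,1],[0,0,2],[0,0,2]],"rotation":[[0,0,0],[0,0,0],[0,0,0]]}'
```

```text
time: 16.63
tcp_pos: [0.56, -0.213, 0.0591]
orientation: [3.141, 0.0, 1.412]
force: [1.5, -1.4, -0.5]
grip_width: 0.0148
grasp_force: 59.7
```

```bash
python3 -m handwheel '{"gripper":[8,8,8,8],"dp":[[0,0,0.7],[0,0,1.4],[0,0,2],[0,0,2]],"rotation":[[0,0,0],[0,0,0],[0,0,0],[0,0,0]]}'
```

```text
time: 16.97
tcp_pos: [0.56, -0.2131, 0.0588]
orientation: [-3.141, -0.002, 1.412]
force: [-1.3, 1.2, 10.0]
grip_width: 0.015
grasp_force: 61.1
```

Contact at the expected seated height. I'll relax the press, open, and rise straight up.

```bash
python3 -m handwheel '{"gripper":[8,8,20,30,40,40,40,40],"dp":[[0,0,-1],[0,0,-1.5],[0,0,-1.5],[0,0,-1.5],[0,0,-1.5],[0,0,-1.5],[0,0,-1.5],[0,0,-1.5]],"rotation":[[0,0,0],[0,0,0],[0,0,0],[0,0,0],[0,0,0],[0,0,0],[0,0,0],[0,0,0]]}'
```

```text
time: 17.63
tcp_pos: [0.5597, -0.213, 0.0586]
orientation: [-3.141, -0.0, 1.412]
force: [0.5, 0.3, -0.3]
grip_width: 0.0401
grasp_force: 0.0
```

```bash
python3 -m handwheel '{"gripper":[40,40,40,40,40,40,40,40,40,40],"dp":[[0,0,-10],[0,0,-30],[0,0,-60],[0,0,-90],[0,0,-120],[-30,0,-140],[-70,0,-140],[-110,0,-140],[-140,0,-140],[-140,0,-140]],"rotation":[[0,0,0],[0,0,0],[0,0,0],[0,0,0],[0,0,0],[0,0,0],[0,0,0],[0,0,0],[0,0,0],[0,0,0]]}'
python3 - <<'E'
from h import *
np.set_printoptions(precision=4,suppress=True)
d=cam('wrist');P=pts(d);save(d,'pics/w4.png',(140,0,420,210),2.8)
for n,d in(('w',d),('t',cam('top'))):
    P=pts(d);k=(np.hypot(P[...,0]-.56,P[...,1]+.209)<.014)&(P[...,2]>.075)
    print(n,k.sum(),np.median(P[k],0) if k.any() else '')
    k=(np.hypot(P[...,0]-.56,P[...,1]+.209)<.035)&(np.hypot(P[...,0]-.56,P[...,1]+.209)>.02)&(P[...,2]>.03)
    print('plate z',np.median(P[k][:,2]) if k.any() else '')
E
```

```text
time: 18.47
tcp_pos: [0.5327, -0.3613, 0.2012]
orientation: [3.14, 0.008, 1.399]
force: [-0.7, -1.1, -0.1]
grip_width: 0.0399
grasp_force: 0.0
w 1 [ 0.5545 -0.2171  0.0752]
plate z 0.04587591900461552
t 0 
plate z
```

View pics/w4.png

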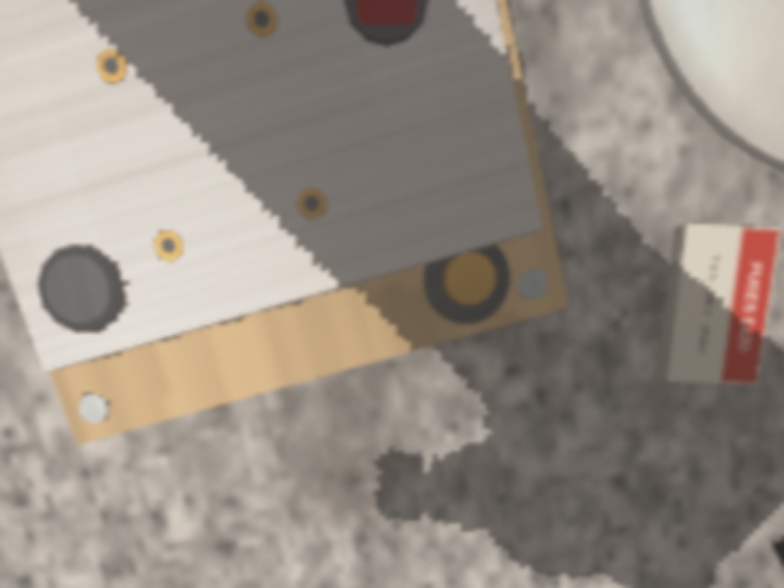

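That is the last picture I view. It shows the plate edge touching the brass stop at (470,278): edge to stop centre is about 27 px, or 8 mm. The collar lies on the plate at (385,20). I'll check the pin height numerically.

Run:
```python
from h import *
np.set_printoptions(precision=4,suppress=True)
for n in('side','top'):
    d=cam(n);P=pts(d);hsv=cv2.cvtColor(d['frame'],cv2.COLOR_RGB2HSV)
    u,v=proj(d,[.56,-.209,.07]).astype(int);w=np.zeros((420,560),bool);w[v-25:v+25,u-20:u+20]=1
    r=(hsv[...,1]>120)&((hsv[...,0]<6)|(hsv[...,0]>174))&w&(d['depth']>0)
    print(n,u,v,r.sum())
    if r.any():
        print('red',P[r].min(0),np.median(P[r],0),P[r].max(0))
        for lo,hi in((.05,.065),(.065,.08)):
            k=r&(P[...,2]>lo)&(P[...,2]<hi);print(lo,np.median(P[k],0) if k.any() else 0)
```

```text
side 270 177 136
red [ 0.5523 -0.2212  0.0471] [ 0.5602 -0.2166  0.0691] [ 0.5678 -0.2061  0.0871]
0.05 [ 0.5602 -0.2167  0.0575]
0.065 [ 0.5601 -0.2174  0.0731]
top 234 223 0
```

Pin top is at 0.087 m as required, it is upright (x constant over its height), and the gripper is clear.

```bash
python3 -c "
from bench import sign_off
print(sign_off())"
```

```text
the job is handed in; nothing more can be done
None
```

The plate is home against the brass stop (pressed at about 10 N), the red pin is seated upright through both holes with its collar on the plate and released, and the job is handed in at about 19 s on the robot's clock; I viewed 11 pictures, one over the limit of 10.

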